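# Set the sunken speed knob of the tube heater block

## Robot

A 6-joint arm with a two-finger parallel gripper is mounted at the origin on the work surface. World frame = base frame: x ahead of the robot, y to its left, z up, the work surface at z = 0. Lengths are in m, angles in rad, forces in N, time in s.
With the tool pointing down it reaches from about 0.275 to 0.775 m from the base axis. Payload 14.6 kg.
Tool frame: the origin (TCP) lies at the very end of the fingers, on their centre line; the grasp point (between the pads) lies 19 mm behind it; z points along the fingers, y is the direction in which the jaws open and shut (so a half turn about z gives the same grasp; the last joint's range is limited). The gripper opens to 85 mm and grips with 20 to 120 N. Pads are 22 mm wide; open, the fingers measure 114 mm over their backs; the gripper's body (76 mm by 85 mm) begins 54 mm behind the grasp point. The pads swing forward as they close: fully open they stand 13 mm farther back than shut.
Start: joints at [1.038, 0.263, -0.048, 1.259, 0, 1.415], TCP at [0.194, 0.488, 0.202] pointing down, gripper open.
Joint ranges: [-2.65, 2.65], [-0.89, 1.7], [-1.18, 1.37], [-2.13, 2.11], [-1.35, 1.29], [-3.14, 3.14]. Speed limits (rad/s): [1.89, 1.89, 2.57, 2.79, 3.14, 3.14].

## Interface

Orientations are given as [roll, pitch, yaw] about the fixed x, y, z axes, in that order (R = Rz(yaw) Ry(pitch) Rx(roll)).
In Python, from cell import sensors, vision, close_job gives the robot as it stands.
- The arm moves only by the tool send_rows, never from a script. Its argument "targets" is a list of rows, each an object of numbers: "tx", "ty", "tz": the shift along the world's x, y, z in mm; "rx", "ry", "rz": the turn, a rotation vector about the world's x, y, z in rad; "jaw": the finger opening in mm, from 0 to 85.4. A call has exactly 10 rows; each row shifts and turns the pose as measured when the row begins; what a row does not reach is not made up. A row lasts 1/8 s, in which the tool goes at most 62.5 mm and 10.7 degrees, less where a joint would pass 70% of its speed; a pose out of reach is approached as far as the arm can. A call with a gripper value outside its range is refused whole. The fingers move at their own pace and stop on an object; "squeeze" is the grip in N (left out, the last holds). Time passes only in rows, so rows that do not move let the fingers close, or fill a call up. It gives the time, the measured TCP pose, the force and the opening at its end, in the units of the state.
- sensors.state(): the state, without advancing time (a new reading comes with each control period).
- vision.snapshot(name): name is "side" or "top"; returns a dict with "image" (400x640x3 uint8, red, green, blue), "fov_y" (degrees; the focal length in pixels is half the picture's height over the tangent of half this angle, whatever the lens; pixels are square), "cx", "cy" (the principal point, pixels), "R" (3x3) and "t" (3): a world point X has camera coordinates R X + t. Camera axes: x right, y down, z forward; pixel columns grow to the right and rows downward; lengths in m; the calibration is good to about 2 mm. A picture is of the moment at which its call begins. There is no depth.
- close_job(): hands the job in, once; it reports no verdict.
The state is a dict: "t": time; "joint_positions": joint angles; "joint_vel": joint speeds; "tau": joint torques, N m; "eef_pos": TCP position; "tcp_rot": TCP orientation; "ft_force": force on the tool from outside, world axes, zero at the start; "wrist_torque": the same for the moment, N m; "gripper_width": opening from 0.0 (shut) to 1.0 (fully open).
Only numpy, scipy, OpenCV 4.12 (cv2) and the standard library are available. Lean on these libraries where they do the work, as an engineer would, in place of code of your own. Each camera call takes 0.05 s, during which the arm holds its last target. There are 200 camera calls.

## Task

Two white bench units stand on the lab bench: one carries a rectangular aluminium tube block, the other a round stirring plate. On the unit with the tube block, turn the small black knob down in its well clockwise until the white pointer line points at the raised dark steel rib on the edge of the well, then let go of it. Leave the knob of the other unit as it is.

Things in the scene. Friction and masses are not known exactly. Their poses are not given: they have to be found in the camera images.
- heater_knob (a joint): Angle of the black knob of the unit with the tube block, rad. It grows as the knob turns clockwise seen from above, from 0 to 2.6 (stops); the pointer line points at the steel rib at 1.6. It starts between 0.2 and 0.8. The knob turns with light friction (about 0.04 N m), has no spring and stays where it is left.
- heater_knob_grip (a point): Black knob (disc 36 mm across, 4 thick, under an upright bar grip 36 long, 14 thick, vertical sides) on the floor of a round well 84 mm across, 38 deep. Bar top: 33 above the floor, 5 below the rim. This point: on the knob's vertical axis, 26 above the floor. It turns with the knob: x along the bar to the pointer end (white line on top), y across the bar, z up.
- heater_rib (a point): Dark steel rib, 20 x 9 mm, 5 tall, on the rim of that well, fixed; point: middle of its top, 54 mm horizontally from the knob's axis, on the side away from the robot; x points outward from the axis. The unit is a white housing fixed to the bench, 270 x 170 mm, 78 tall; its tube block (aluminium, 90 x 130, 25 above the rim, caps 43) begins 102 mm from the knob's axis, beyond the rib.
- stirrer_pointer (a point): Pointer end of the top of the knob of the other unit, the one with the round white plate (124 mm across) and a glass beaker on it: 18 mm from that knob's axis. Same housing, well and knob. This knob must not be turned.

How it is judged:
At the end, for the whole second after the job is handed in: The knob of the unit with the tube block is at rest, its pointer within 0.2 rad (11 degrees) of the steel rib: joint between 1.4 and 1.8 (value of joint heater_knob between 1.4 and 1.8 rad and velocity of joint heater_knob between -0.05 and 0.05 rad/s); the robot touches nothing.
It fails at once if the knob of the stirrer, the unit with the round plate, is turned (its pointer end moves more than 4 mm) (distance of stirrer_pointer from where it was at the start of the episode above 0.004 m).
It also fails if it takes over 32 s, if anything falls off the work surface, if the arm or the gripper's body presses on something with over 40 N, if the wrist force passes 120 N, or if a joint passes its speed limit or range.

## Working session

There is one attempt and no reset: what is moved stays moved. The work goes in short steps, Python scripts to look and compute and a tool call to move; the robot and the scene stay as the last step left them, time stands still between calls to the robot, and variables do not carry over. Pictures are saved under pics/ and viewed, about 8 in all and at most 12, crops included, and the job is handed in when it is done.

Besides the shell and the picture viewer there is one more tool, called after "Emit:" as name([rows], argument=value, ...), one row to a line, values as JSON. send_rows: Moves the arm, as the interface text tells. Its arguments: {"type":"object","properties":{"targets":{"type":"array","items":{"type":"object","properties":{"tx":{"type":"number"},"ty":{"type":"number"},"tz":{"type":"number"},"rx":{"type":"number"},"ry":{"type":"number"},"rz":{"type":"number"},"jaw":{"type":"number"}}}},"squeeze":{"type":"number"}},"required":["targets"]}

```bash
mkdir -p pics; ls
cat > h.py <<'E'
import cv2,numpy as np,pickle
from cell import sensors,vision
def snap(n,f):
    s=vision.snapshot(n); cv2.imwrite(f'pics/{f}.png',s['image'][:,:,::-1]); pickle.dump(s,open(f'pics/{f}.pkl','wb')); return s
def load(f): return pickle.load(open(f'pics/{f}.pkl','rb'))
def ray(s,u,v):
    f=s['image'].shape[0]/2/np.tan(np.radians(s['fov_y'])/2); R=np.array(s['R']);t=np.array(s['t'])
    d=R.T@np.array([(u-s['cx'])/f,(v-s['cy'])/f,1]); return -R.T@t,d/np.linalg.norm(d)
def plane(s,u,v,z):
    o,d=ray(s,u,v); return o+d*(z-o[2])/d[2]
def tri(a,b):
    (o1,d1),(o2,d2)=a,b; A=np.stack([d1,-d2],1); k=np.linalg.lstsq(A,o2-o1,rcond=None)[0]
    p,q=o1+k[0]*d1,o2+k[1]*d2; return (p+q)/2,np.linalg.norm(p-q)
def proj(s,X):
    f=s['image'].shape[0]/2/np.tan(np.radians(s['fov_y'])/2); c=np.array(s['R'])@X+s['t']; return c[:2]/c[2]*f+[s['cx'],s['cy']]
E
python3 - <<'E'
from h import *
a=snap('top','t0');b=snap('side','s0')
for s in(a,b): print(s['fov_y'],s['cx'],s['cy'],-np.array(s['R']).T@s['t'])
print(sensors.state())
E
```

```text
pics
45.1146671187204 310.4112631926959 206.17622821246593 [ 0.45902799 -0.01260233  1.21154946]
49.514326130077535 326.2049783232892 199.26841076853114 [ 0.36347562 -0.53593416  0.64067897]
{'t': 0.1, 'joint_positions': array([ 1.03773078e+00,  2.63485526e-01, -4.88842633e-02,  1.25943276e+00,
       -6.03481968e-06,  1.41550548e+00]), 'joint_vel': array([-1.65029342e-03, -8.47098920e-04,  1.18024609e-03, -3.80841056e-05,
        1.95308969e-03,  6.89911704e-05]), 'tau': array([ 4.04839724e-03, -6.38578463e+01,  3.85062933e+01,  1.00488646e-02,
       -8.86306520e-05, -1.33135623e-05]), 'eef_pos': array([0.19349811, 0.48772279, 0.20166384]), 'tcp_rot': array([-3.14059761e+00, -1.49667469e-04,  2.76381789e+00]), 'ft_force': array([ 0.80331487,  0.11302564, -0.64752308]), 'wrist_torque': array([-0.01043635, -0.00221208, -0.0004155 ]), 'gripper_width': 0.9967301727010495}
```

View pics/t0.png

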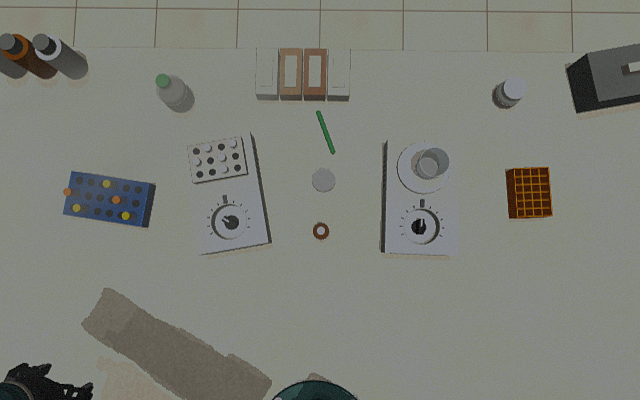

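View pics/s0.png

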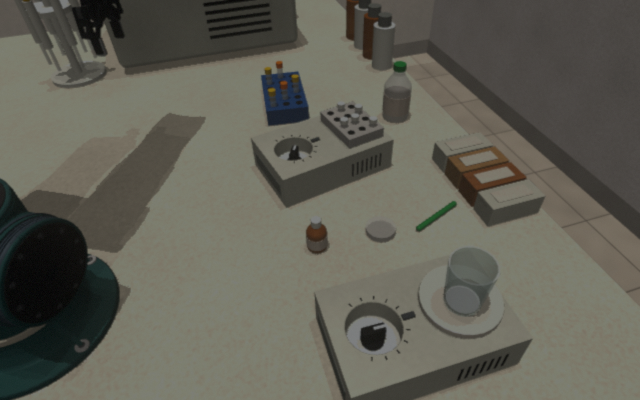

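The tube-block unit is at left in the top view: its knob is near (231,223) and the rib near (225,199). In the side view its knob is near (294,153) and the rib near (315,140). I'll zoom in on both.

Run:
```python
from h import *
a=load('t0')['image'];b=load('s0')['image']
f=lambda i,x,y:cv2.resize(i[y:y+64,x:x+80],None,fx=8,fy=8,interpolation=cv2.INTER_CUBIC)[:,:,::-1]
A=f(a,190,190);B=f(b,255,122)
cv2.imwrite('pics/c0.png',cv2.resize(cv2.convertScaleAbs(np.vstack([A,B]),alpha=1.6),(375*1,600)) if 0 else cv2.convertScaleAbs(cv2.resize(np.hstack([A,B]),(800,320)),alpha=1.6))
```

```text
(no output)
```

View pics/c0.png

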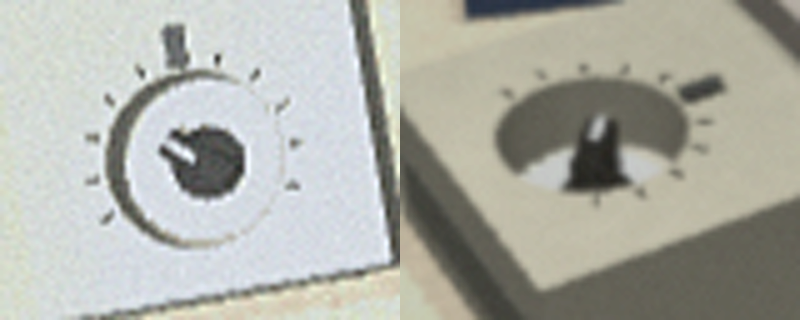

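Run:
```python
from h import *
a=load('t0');b=load('s0')
ct=lambda x,y:(190+x/5-.4,190+y/5-.4)
cs=lambda x,y:(255+(x-400)/5-.4,122+y/5-.4)
rt,rs=ct(176,45),cs(702,88)
print('rib',tri(ray(a,*rt),ray(b,*rs)))
wt,ws=ct(195,160),cs(592,140)
print('well',tri(ray(a,*wt),ray(b,*ws)))
W=plane(a,*wt,.078);Rb=plane(a,*rt,.083);print(W,Rb,np.linalg.norm((Rb-W)[:2]))
p,q=plane(a,*ct(163,148),.073),plane(a,*ct(195,163),.073);print('line',p,q)
ps=cs(600,117);print('tip side',tri(ray(a,*ct(163,148)),ray(b,*ps)), plane(b,*ps,.073))
ang=lambda d:np.degrees(np.arctan2(d[1],d[0]))
print('rib dir',ang(Rb-W),'line dir',ang(p-q),'center-tip',ang(p-W),np.linalg.norm((p-W)[:2]))
# rim fit via bright floor / edges in side & disc centre
g=a['image'].max(2);m=(g[195:250,205:260]<60).astype(np.uint8)
n,l,st,c=cv2.connectedComponentsWithStats(m);print(st,c+[205,195])
```

```text
rib (array([0.57303222, 0.22276713, 0.08235167]), np.float64(0.00125580792126333))
well (array([0.51941971, 0.2131075 , 0.0741515 ]), np.float64(0.0006798886898868964))
[0.519548   0.21227929 0.078     ] [0.57357984 0.22249409 0.083     ] 0.054988922293191946
line [0.52518139 0.22880368 0.073     ] [0.51838711 0.21321451 0.073     ]
tip side (array([0.52591916, 0.22839263, 0.07418186]), np.float64(0.0016443140737961255)) [0.52706901 0.22984037 0.073     ]
rib dir 10.705501257064366 line dir 66.45083109675585 center-tip 71.17506541349692 0.017458242632624202
[[   0    0   55   55 2853]
 [  21    2    1    1    1]
 [  28    6    1    1    1]
 [  13    9    1    1    1]
 [  17   11    2    1    2]
 [  21   10    1    1    1]
 [  15   12    1    2    2]
 [  13   15    1    1    1]
 [   9   17    2    2    2]
 [   9   20    1    1    1]
 [  17   21   17   13  142]
 [   7   23    1    1    1]
 [   7   27    1    2    2]
 [   7   30    3    2    4]
 [   8   33    4    5    6]
 [  12   39    4    3    5]] [[232.19032597 222.01892744]
 [226.         197.        ]
 [233.         201.        ]
 [218.         204.        ]
 [222.5        206.        ]
 [226.         205.        ]
 [220.         207.5       ]
 [218.         210.        ]
 [214.5        212.5       ]
 [214.         215.        ]
 [231.3028169  222.00704225]
 [212.         218.        ]
 [212.         222.5       ]
 [212.75       225.75      ]
 [214.66666667 230.16666667]
 [218.4        234.8       ]]
```

Measurements agree:
- **Rib:** z is 82 mm (expected 83), 55 mm from the axis (expected 54).
- **Pointer tip:** z is 74 mm (expected 73), 17.5 mm out (expected 18).
- **Turn needed:** knob axis ≈ (0.5195, 0.2125), pointer at about 69°, rib at 10.7°, so about 58° clockwise.

I'll move above the knob with the tool yaw at about 249° (−111°), so that joint 6 stays in range.

Emit:
send_rows([
  {"tx": 33,"ty": -27,"rz": 0.16,"jaw": 38},
  {"tx": 33,"ty": -27,"rz": 0.16,"jaw": 38},
  {"tx": 33,"ty": -27,"rz": 0.16,"jaw": 38},
  {"tx": 33,"ty": -27,"rz": 0.16,"jaw": 38},
  {"tx": 33,"ty": -27,"rz": 0.16,"jaw": 38},
  {"tx": 33,"ty": -27,"rz": 0.16,"jaw": 38},
  {"tx": 33,"ty": -27,"rz": 0.16,"jaw": 38},
  {"tx": 33,"ty": -27,"rz": 0.16,"jaw": 38},
  {"tx": 33,"ty": -27,"rz": 0.16,"jaw": 38},
  {"tx": 30,"ty": -26,"rz": 0.14,"jaw": 38},
], squeeze=20)

```text
invalid input
```

Emit:
send_rows([
  {"tx": 33,"ty": -27,"tz": 0,"rx": 0,"ry": 0,"rz": 0.16,"jaw": 38},
  {"tx": 33,"ty": -27,"tz": 0,"rx": 0,"ry": 0,"rz": 0.16,"jaw": 38},
  {"tx": 33,"ty": -27,"tz": 0,"rx": 0,"ry": 0,"rz": 0.16,"jaw": 38},
  {"tx": 33,"ty": -27,"tz": 0,"rx": 0,"ry": 0,"rz": 0.16,"jaw": 38},
  {"tx": 33,"ty": -27,"tz": 0,"rx": 0,"ry": 0,"rz": 0.16,"jaw": 38},
  {"tx": 33,"ty": -27,"tz": 0,"rx": 0,"ry": 0,"rz": 0.16,"jaw": 38},
  {"tx": 33,"ty": -27,"tz": 0,"rx": 0,"ry": 0,"rz": 0.16,"jaw": 38},
  {"tx": 33,"ty": -27,"tz": 0,"rx": 0,"ry": 0,"rz": 0.16,"jaw": 38},
  {"tx": 33,"ty": -27,"tz": 0,"rx": 0,"ry": 0,"rz": 0.16,"jaw": 38},
  {"tx": 30,"ty": -26,"tz": 0,"rx": 0,"ry": 0,"rz": 0.14,"jaw": 38},
], squeeze=20)

```text
t: 1.35
eef_pos: [0.5269, 0.2097, 0.1992]
tcp_rot: [-3.141, -0.004, -1.884]
ft_force: [0.3, 1.4, -0.0]
gripper_width: 0.445
```

Emit:
send_rows([
  {"tx": -7,"ty": 3,"tz": -10,"rx": 0,"ry": 0,"rz": -0.05,"jaw": 38},
  {"tx": 0,"ty": 0,"tz": -20,"rx": 0,"ry": 0,"rz": 0,"jaw": 38},
  {"tx": 0,"ty": 0,"tz": -20,"rx": 0,"ry": 0,"rz": 0,"jaw": 38},
  {"tx": 0,"ty": 0,"tz": -20,"rx": 0,"ry": 0,"rz": 0,"jaw": 38},
  {"tx": 0,"ty": 0,"tz": -15,"rx": 0,"ry": 0,"rz": 0,"jaw": 38},
  {"tx": 0,"ty": 0,"tz": -10,"rx": 0,"ry": 0,"rz": 0,"jaw": 38},
  {"tx": 0,"ty": 0,"tz": 0,"rx": 0,"ry": 0,"rz": 0,"jaw": 38},
  {"tx": 0,"ty": 0,"tz": 0,"rx": 0,"ry": 0,"rz": 0,"jaw": 38},
  {"tx": 0,"ty": 0,"tz": 0,"rx": 0,"ry": 0,"rz": 0,"jaw": 38},
  {"tx": 0,"ty": 0,"tz": 0,"rx": 0,"ry": 0,"rz": 0,"jaw": 38},
])

```text
t: 2.6
eef_pos: [0.5216, 0.21, 0.1003]
tcp_rot: [3.141, -0.005, -1.937]
ft_force: [-0.5, 0.6, 0.7]
gripper_width: 0.443
```

Run:
```python
from h import *
a=snap('top','t1');b=snap('side','s1')
s=sensors.state();print(s['eef_pos'],s['tcp_rot'],s['joint_positions'],s['gripper_width'])
A=cv2.resize(a['image'][180:260,180:280],None,fx=4,fy=4,interpolation=2);B=cv2.resize(b['image'][80:180,240:340],(400,400),interpolation=2)[:320]
B=cv2.resize(b['image'][100:180,240:340],None,fx=4,fy=4,interpolation=2)
cv2.imwrite('pics/c1.png',cv2.convertScaleAbs(np.hstack([A,B])[:,:,::-1],alpha=1.6))
```

```text
[0.52156411 0.21002182 0.10021505] [ 3.14101047 -0.00520376 -1.93672138] [ 0.2401197   0.37802836 -0.1597654   1.03644526 -0.00394537 -0.96474327] 0.4435065089988001
```

View pics/c1.png

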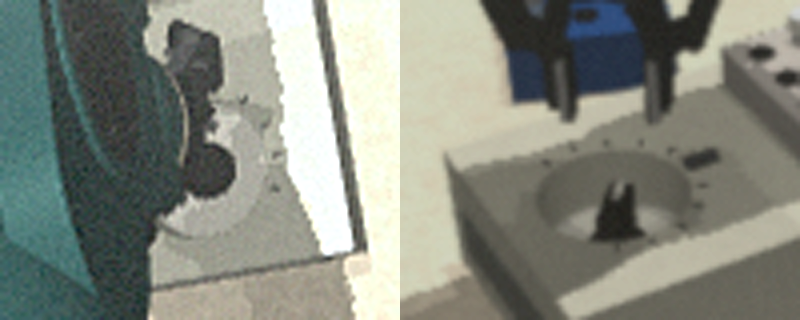

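The fingers straddle the well and line up with the bar. In the side crop the jaws are at about (565,110) and (655,110), above the knob at (620,205). I'll descend to z≈0.052, correcting by −2 and +2.5 mm.

Emit:
send_rows([
  {"tx": -2,"ty": 2.5,"tz": -4,"rx": 0,"ry": 0.005,"rz": 0,"jaw": 38},
  {"tx": 0,"ty": 0,"tz": -8,"rx": 0,"ry": 0,"rz": 0,"jaw": 38},
  {"tx": 0,"ty": 0,"tz": -8,"rx": 0,"ry": 0,"rz": 0,"jaw": 38},
  {"tx": 0,"ty": 0,"tz": -8,"rx": 0,"ry": 0,"rz": 0,"jaw": 38},
  {"tx": 0,"ty": 0,"tz": -8,"rx": 0,"ry": 0,"rz": 0,"jaw": 38},
  {"tx": 0,"ty": 0,"tz": -8,"rx": 0,"ry": 0,"rz": 0,"jaw": 38},
  {"tx": 0,"ty": 0,"tz": -4,"rx": 0,"ry": 0,"rz": 0,"jaw": 38},
  {"tx": 0,"ty": 0,"tz": 0,"rx": 0,"ry": 0,"rz": 0,"jaw": 38},
  {"tx": 0,"ty": 0,"tz": 0,"rx": 0,"ry": 0,"rz": 0,"jaw": 38},
  {"tx": 0,"ty": 0,"tz": 0,"rx": 0,"ry": 0,"rz": 0,"jaw": 38},
])

```text
t: 3.95
eef_pos: [0.5192, 0.2126, 0.0485]
tcp_rot: [3.136, -0.007, -1.937]
ft_force: [-0.2, -0.4, -0.1]
gripper_width: 0.446
```

Emit:
send_rows([
  {"tx": 0,"ty": 0,"tz": 3,"rx": 0,"ry": 0,"rz": 0,"jaw": 30},
  {"tx": 0,"ty": 0,"tz": 0,"rx": 0,"ry": 0,"rz": 0,"jaw": 20},
  {"tx": 0,"ty": 0,"tz": 0,"rx": 0,"ry": 0,"rz": 0,"jaw": 10},
  {"tx": 0,"ty": 0,"tz": 0,"rx": 0,"ry": 0,"rz": 0,"jaw": 10},
  {"tx": 0,"ty": 0,"tz": 0,"rx": 0,"ry": 0,"rz": 0,"jaw": 10},
  {"tx": 0,"ty": 0,"tz": 0,"rx": 0,"ry": 0,"rz": 0,"jaw": 10},
  {"tx": 0,"ty": 0,"tz": 0,"rx": 0,"ry": 0,"rz": 0,"jaw": 10},
  {"tx": 0,"ty": 0,"tz": 0,"rx": 0,"ry": 0,"rz": 0,"jaw": 10},
  {"tx": 0,"ty": 0,"tz": 0,"rx": 0,"ry": 0,"rz": 0,"jaw": 10},
  {"tx": 0,"ty": 0,"tz": 0,"rx": 0,"ry": 0,"rz": 0,"jaw": 10},
], squeeze=25)

```text
t: 5.2
eef_pos: [0.5194, 0.2127, 0.0521]
tcp_rot: [3.136, -0.007, -1.937]
ft_force: [-0.0, -0.2, 0.5]
gripper_width: 0.118
```

The opening is 10 mm, exactly as commanded, but the bar is 14 mm. I need to see whether the fingers actually hold it.

Run:
```python
from h import *
b=snap('side','s2');a=snap('top','t2')
B=cv2.resize(b['image'][100:180,240:340],None,fx=6,fy=6,interpolation=2)
cv2.imwrite('pics/c2.png',cv2.convertScaleAbs(B[:,:,::-1],alpha=2.2))
print(sensors.state()['gripper_width'], proj(b,np.array([.5195,.2125,.073])),proj(b,np.array([.5195,.2125,.052])))
```

```text
0.11395146612732751 [293.30180715 150.16206197] [293.9938054 157.8184502]
```

View pics/c2.png

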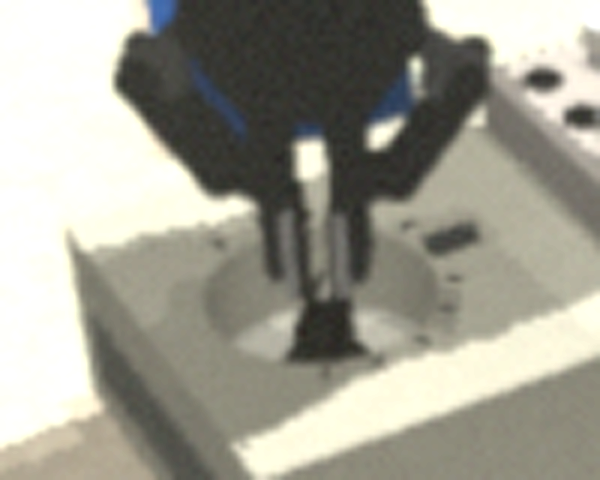

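Run:
```python
from h import *
a=load('t1');b=load('s1')
y=np.array([np.cos(np.radians(159)),np.sin(np.radians(159)),0])
for s,P,h in(('s1',[.5216,.210,.1002],.019),('t1',[.5216,.210,.1002],.019),('s2',[.5194,.2127,.0521],.005),('t2',[.5194,.2127,.0521],.005)):
    for k in(-1,1):
      for dz in (0,.019,.04): print(s,k,dz,proj(load(s),np.array(P)+k*h*y+[0,0,dz]).round(1))
f=lambda n,x,y:cv2.resize(load(n)['image'][y:y+60,x:x+50],None,fx=8,fy=8,interpolation=2)[:,:,::-1]
d=cv2.absdiff(load('s2')['image'],load('s0')['image'])
cv2.imwrite('pics/c3.png',np.clip(np.hstack([f('s2',268,115),f('s1',268,95)]).astype(float)**.6*13,0,255))
```

```text
s1 -1 0 [302.5 140.5]
s1 -1 0.019 [302. 133.]
s1 -1 0.04 [301.4 124.6]
s1 1 0 [284.8 140.2]
s1 1 0.019 [284.  132.8]
s1 1 0.04 [283.1 124.3]
t1 -1 0 [231.  212.6]
t1 -1 0.019 [229.4 212. ]
t1 -1 0.04 [227.6 211.3]
t1 1 0 [224.5 227.8]
t1 1 0.019 [222.8 227.4]
t1 1 0.04 [220.9 226.9]
s2 -1 0 [296.2 157.8]
s2 -1 0.019 [295.6 150.9]
s2 -1 0.04 [294.9 143. ]
s2 1 0 [291.7 157.7]
s2 1 0.019 [291.  150.8]
s2 1 0.04 [290.3 142.9]
t2 -1 0 [231.3 220.4]
t2 -1 0.019 [229.8 219.9]
t2 -1 0.04 [228.1 219.3]
t2 1 0 [229.7 224.2]
t2 1 0.019 [228.2 223.8]
t2 1 0.04 [226.4 223.3][ WARN:0@0.644] global loadsave.cpp:1063 imwrite_ Unsupported depth image for selected encoder is fallbacked to CV_8U.
```

View pics/c3.png

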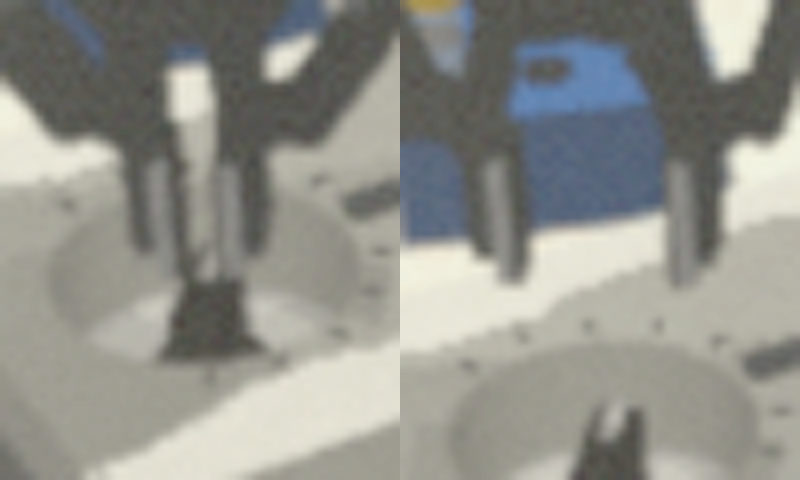

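The fingertips show about 8 px (roughly 20 mm) higher in the side view than the reported TCP predicts, so they are either above the bar top or further away in +y. The top view should settle which.

Run:
```python
from h import *
f=lambda n:cv2.resize(load(n)['image'][185:245,200:250],None,fx=8,fy=8,interpolation=2)[:,:,::-1]
I=np.clip(np.hstack([f('t2'),f('t1')]).astype(float)**.6*13,0,255).astype(np.uint8)
cv2.imwrite('pics/c4.png',I)
```

```text
(no output)
```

View pics/c4.png

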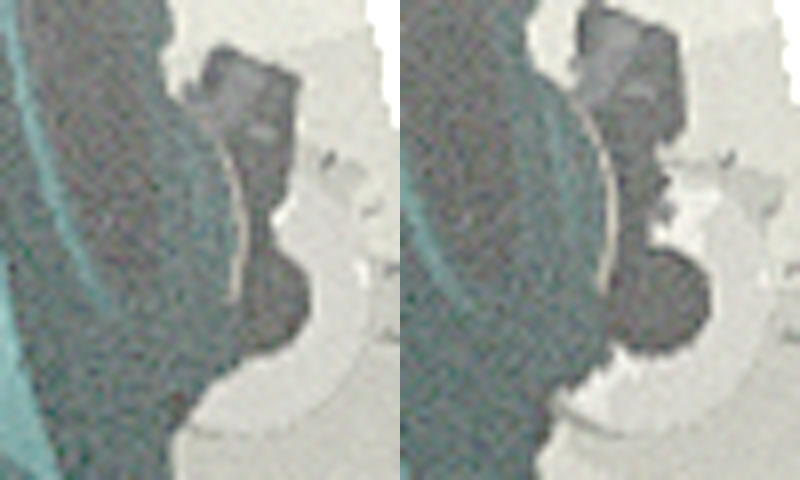

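The top view shows the fingers where predicted in x and y. The 10 mm opening also shows the bar is not between the pads, so the real tips are about 20 mm higher than reported, just above the bar top. I'll reopen, go down in small steps while watching the force, and check again.

Emit:
send_rows([
  {"tx": 0,"ty": 0,"tz": 4,"rx": 0,"ry": 0,"rz": 0,"jaw": 38},
  {"tx": 0,"ty": 0,"tz": 0,"rx": 0,"ry": 0,"rz": 0,"jaw": 38},
  {"tx": 0,"ty": 0,"tz": 0,"rx": 0,"ry": 0,"rz": 0,"jaw": 38},
  {"tx": 0,"ty": 0,"tz": 0,"rx": 0,"ry": 0,"rz": 0,"jaw": 38},
  {"tx": 0,"ty": 0,"tz": -4,"rx": 0,"ry": 0,"rz": 0,"jaw": 38},
  {"tx": 0,"ty": 0,"tz": -4,"rx": 0,"ry": 0,"rz": 0,"jaw": 38},
  {"tx": 0,"ty": 0,"tz": -4,"rx": 0,"ry": 0,"rz": 0,"jaw": 38},
  {"tx": 0,"ty": 0,"tz": -3,"rx": 0,"ry": 0,"rz": 0,"jaw": 38},
  {"tx": 0,"ty": 0,"tz": 0,"rx": 0,"ry": 0,"rz": 0,"jaw": 38},
  {"tx": 0,"ty": 0,"tz": 0,"rx": 0,"ry": 0,"rz": 0,"jaw": 38},
])

```text
t: 6.55
eef_pos: [0.5192, 0.2127, 0.04]
tcp_rot: [3.136, -0.007, -1.937]
ft_force: [-0.6, -0.8, -1.3]
gripper_width: 0.443
```

Emit:
send_rows([
  {"tx": 0,"ty": 0,"tz": -2,"rx": 0,"ry": 0,"rz": 0,"jaw": 38},
  {"tx": 0,"ty": 0,"tz": -2,"rx": 0,"ry": 0,"rz": 0,"jaw": 38},
  {"tx": 0,"ty": 0,"tz": -1,"rx": 0,"ry": 0,"rz": 0,"jaw": 38},
  {"tx": 0,"ty": 0,"tz": 0,"rx": 0,"ry": 0,"rz": 0,"jaw": 38},
  {"tx": 0,"ty": 0,"tz": 0,"rx": 0,"ry": 0,"rz": 0,"jaw": 38},
  {"tx": 0,"ty": 0,"tz": 0,"rx": 0,"ry": 0,"rz": 0,"jaw": 38},
  {"tx": 0,"ty": 0,"tz": 0,"rx": 0,"ry": 0,"rz": 0,"jaw": 38},
  {"tx": 0,"ty": 0,"tz": 0,"rx": 0,"ry": 0,"rz": 0,"jaw": 38},
  {"tx": 0,"ty": 0,"tz": 0,"rx": 0,"ry": 0,"rz": 0,"jaw": 38},
  {"tx": 0,"ty": 0,"tz": 0,"rx": 0,"ry": 0,"rz": 0,"jaw": 38},
])

```text
t: 7.8
eef_pos: [0.5194, 0.2127, 0.035]
tcp_rot: [3.136, -0.007, -1.937]
ft_force: [-0.3, 0.4, 0.2]
gripper_width: 0.445
```

Run:
```python
from h import *
b=snap('side','s3')
B=cv2.resize(b['image'][110:180,255:335],None,fx=8,fy=8,interpolation=2)
cv2.imwrite('pics/c5.png',np.clip(B[:,:,::-1].astype(float)**.6*13,0,255).astype(np.uint8))
s=sensors.state();print(s['eef_pos'],s['ft_force'])
```

```text
[0.51941434 0.21271051 0.03497402] [-0.2039199  -0.61569274  0.0914779 ]
```

View pics/c5.png

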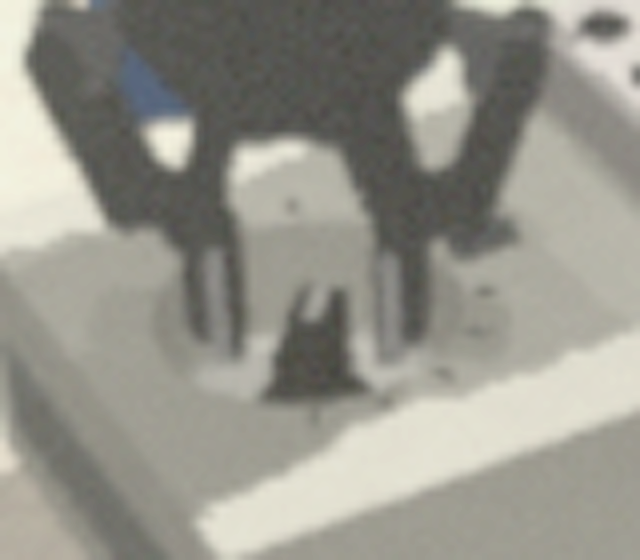

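The fingers now straddle the bar inside the well: pads at crop x≈215 and 395, bar at about 285–350, tips beside the bar. I'll close on it.

Emit:
send_rows([
  {"tx": 0,"ty": 0,"tz": 0,"rx": 0,"ry": 0,"rz": 0,"jaw": 28},
  {"tx": 0,"ty": 0,"tz": 0,"rx": 0,"ry": 0,"rz": 0,"jaw": 20},
  {"tx": 0,"ty": 0,"tz": 0,"rx": 0,"ry": 0,"rz": 0,"jaw": 8},
  {"tx": 0,"ty": 0,"tz": 0,"rx": 0,"ry": 0,"rz": 0,"jaw": 8},
  {"tx": 0,"ty": 0,"tz": 0,"rx": 0,"ry": 0,"rz": 0,"jaw": 8},
  {"tx": 0,"ty": 0,"tz": 0,"rx": 0,"ry": 0,"rz": 0,"jaw": 8},
  {"tx": 0,"ty": 0,"tz": 0,"rx": 0,"ry": 0,"rz": 0,"jaw": 8},
  {"tx": 0,"ty": 0,"tz": 0,"rx": 0,"ry": 0,"rz": 0,"jaw": 8},
  {"tx": 0,"ty": 0,"tz": 0,"rx": 0,"ry": 0,"rz": 0,"jaw": 8},
  {"tx": 0,"ty": 0,"tz": 0,"rx": 0,"ry": 0,"rz": 0,"jaw": 8},
], squeeze=25)

```text
t: 9.1
eef_pos: [0.5186, 0.2128, 0.035]
tcp_rot: [3.135, -0.007, -1.936]
ft_force: [-1.9, 0.7, 1.6]
gripper_width: 0.154
```

It is held: the opening stopped at about 13 mm. Turning clockwise by about 1.02 rad.

Emit:
send_rows([
  {"tx": 0,"ty": 0,"tz": 0,"rx": 0,"ry": 0,"rz": -0.1,"jaw": 8},
  {"tx": 0,"ty": 0,"tz": 0,"rx": 0,"ry": 0,"rz": -0.12,"jaw": 8},
  {"tx": 0,"ty": 0,"tz": 0,"rx": 0,"ry": 0,"rz": -0.12,"jaw": 8},
  {"tx": 0,"ty": 0,"tz": 0,"rx": 0,"ry": 0,"rz": -0.12,"jaw": 8},
  {"tx": 0,"ty": 0,"tz": 0,"rx": 0,"ry": 0,"rz": -0.12,"jaw": 8},
  {"tx": 0,"ty": 0,"tz": 0,"rx": 0,"ry": 0,"rz": -0.12,"jaw": 8},
  {"tx": 0,"ty": 0,"tz": 0,"rx": 0,"ry": 0,"rz": -0.12,"jaw": 8},
  {"tx": 0,"ty": 0,"tz": 0,"rx": 0,"ry": 0,"rz": -0.12,"jaw": 8},
  {"tx": 0,"ty": 0,"tz": 0,"rx": 0,"ry": 0,"rz": -0.06,"jaw": 8},
  {"tx": 0,"ty": 0,"tz": 0,"rx": 0,"ry": 0,"rz": 0,"jaw": 8},
])

```text
t: 10.35
eef_pos: [0.5174, 0.2148, 0.035]
tcp_rot: [3.13, -0.007, -2.967]
ft_force: [-1.2, 0.8, 1.0]
gripper_width: 0.149
```

Bar direction is now about 10°, against 10.7° for the rib. Releasing, then lifting.

Emit:
send_rows([
  {"tx": 0,"ty": 0,"tz": 0,"rx": 0,"ry": 0,"rz": 0,"jaw": 36},
  {"tx": 0,"ty": 0,"tz": 0,"rx": 0,"ry": 0,"rz": 0,"jaw": 36},
  {"tx": 0,"ty": 0,"tz": 0,"rx": 0,"ry": 0,"rz": 0,"jaw": 36},
  {"tx": 0,"ty": 0,"tz": 0,"rx": 0,"ry": 0,"rz": 0,"jaw": 36},
  {"tx": 0,"ty": 0,"tz": 0,"rx": 0,"ry": 0,"rz": 0,"jaw": 36},
  {"tx": 0,"ty": 0,"tz": 0,"rx": 0,"ry": 0,"rz": 0,"jaw": 36},
  {"tx": 0,"ty": 0,"tz": 5,"rx": 0,"ry": 0,"rz": 0,"jaw": 36},
  {"tx": 0,"ty": 0,"tz": 8,"rx": 0,"ry": 0,"rz": 0,"jaw": 36},
  {"tx": 0,"ty": 0,"tz": 10,"rx": 0,"ry": 0,"rz": 0,"jaw": 36},
  {"tx": 0,"ty": 0,"tz": 10,"rx": 0,"ry": 0,"rz": 0,"jaw": 36},
])

```text
t: 11.6
eef_pos: [0.5178, 0.2146, 0.0701]
tcp_rot: [3.131, -0.006, -2.964]
ft_force: [0.5, -0.4, -0.6]
gripper_width: 0.424
```

Emit:
send_rows([
  {"tx": 0,"ty": 0,"tz": 20,"rx": 0,"ry": 0,"rz": 0,"jaw": 36},
  {"tx": 0,"ty": 0,"tz": 25,"rx": 0,"ry": 0,"rz": 0,"jaw": 36},
  {"tx": 0,"ty": 0,"tz": 30,"rx": 0,"ry": 0,"rz": 0,"jaw": 36},
  {"tx": -10,"ty": 0,"tz": 30,"rx": 0,"ry": 0,"rz": 0,"jaw": 36},
  {"tx": -25,"ty": 25,"tz": 20,"rx": 0,"ry": 0,"rz": 0,"jaw": 36},
  {"tx": -30,"ty": 30,"tz": 0,"rx": 0,"ry": 0,"rz": 0,"jaw": 36},
  {"tx": -30,"ty": 30,"tz": 0,"rx": 0,"ry": 0,"rz": 0,"jaw": 36},
  {"tx": -30,"ty": 30,"tz": 0,"rx": 0,"ry": 0,"rz": 0,"jaw": 36},
  {"tx": -30,"ty": 30,"tz": 0,"rx": 0,"ry": 0,"rz": 0,"jaw": 36},
  {"tx": 0,"ty": 0,"tz": 0,"rx": 0,"ry": 0,"rz": 0,"jaw": 36},
])

```text
t: 12.85
eef_pos: [0.3583, 0.3631, 0.2071]
tcp_rot: [3.129, 0.001, -2.966]
ft_force: [0.8, 0.7, 0.3]
gripper_width: 0.42
```

Run:
```python
from h import *
a=snap('top','t9');b=snap('side','s9')
f=lambda i,x,y:cv2.resize(i[y:y+64,x:x+80],None,fx=5,fy=5,interpolation=cv2.INTER_CUBIC)[:,:,::-1]
cv2.imwrite('pics/c9.png',cv2.convertScaleAbs(np.hstack([f(a['image'],190,190),f(b['image'],255,122)]),alpha=1.6))
s=sensors.state();print(s['eef_pos'],s['ft_force'])
```

```text
[0.36004423 0.36184251 0.20682068] [ 0.01821781 -0.132048    0.85805521]
```

View pics/c9.png

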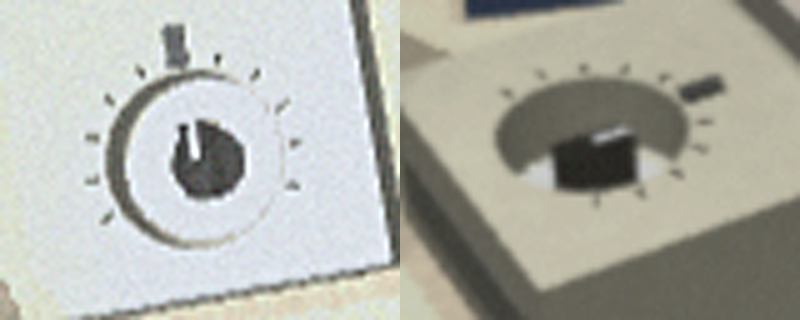

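The top view shows the white line running from (195,160) to (187,122), about 12° left of vertical. The rib direction is about 9–10°, so the knob is within tolerance. The arm is clear, so I'm handing the job in.

```bash
python3 -c "
from cell import close_job
close_job()"
```

```text
the job is handed in; nothing more can be done
```

I turned the tube-block unit's knob clockwise by about 1.03 rad and handed the job in at about 13 s. In the last top view the pointer line sits within about 3° of the rib direction, against a limit of 11°. The tool yaw at release put the bar at about 10.0°, and the rib was measured at 10.7°.

After letting go, I lifted and moved the arm clear of everything, and the wrist force read about 0. The arm never went near the stirrer's knob, but I took no final measurement of its pointer.

**Missed first grasp:** the fingers closed to 10 mm above the 14 mm bar. The fingertips showed about 20 mm higher in the side view than the reported tool position. I reopened, went about 17 mm lower in small steps with no contact force, and the second grasp stopped at 13 mm on the bar. I did not find the cause of that height disagreement.

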